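Reach the brass fitting behind the bottles

TASK

The brass fitting at the back of the aluminium bay is blocked in by the dropper bottle, the metal can and the white bottle. Stand all three on the black rubber mat first, then stand the fitting upright in the round steel cup, and then put the dropper bottle, the can and the white bottle each back upright on the very spot in the bay where it stood at the start. Do not tip any of them over, and leave the tape roll and the union nut on the bench alone.

Things in the scene. Friction and masses are not known exactly. Their poses are not given: they have to be found in the camera images.
- dropper_centre (a point): Centre of the amber glass dropper bottle with black dropper top: round body 34 mm across, 102 mm tall over the top, the body being straight up to 56 mm above its underside, then narrowing to the dropper. It stands upright on the bay's floor plate, on one of the bay's three front spots, and which of the three differs from start to start. The point is on its axis, 51 mm above its underside; z is its upright axis.
- can_centre (a point): Centre of the bare metal can: round, 40 mm across, 95 mm tall, straight-sided up to 81 mm. It stands upright on the bay's floor plate, on one of the bay's three front spots, and which of the three differs from start to start. The point is on its axis, 47.5 mm above its underside; z is its upright axis.
- flask_centre (a point): Centre of the white plastic bottle with black cap: round, 36 mm across, 100 mm tall, straight-sided up to 57 mm above its underside, then narrowing to the cap. It stands upright on the bay's floor plate, on one of the bay's three front spots, and which of the three differs from start to start. The point is on its axis, 50 mm above its underside; z is its upright axis.
- fitting_centre (a point): Centre of the brass double nipple, a hexagon with a thread at either end, standing upright at the back of the bay: 40 mm tall, 23 mm across the hexagon's flats and 26 mm across its corners, the threads 20 mm across; the hexagon is at mid height. The point is on its axis, 20 mm above its underside; z is its upright axis, and its x axis runs across flats.
- bay: Aluminium bay, fixed, open at the top and toward the robot: 120 mm deep (its x axis, pointing to the back wall) by 178 mm wide (its y axis). Floor plate 4 mm thick; back wall and two side walls 4 mm thick, their tops 40 mm above the work surface. Origin: centre of the underside of the floor plate. Dark round spots mark the standing places: three in front at x -8, y +50; x -26, y 0; x -8, y -50 mm (one container on each), and one for the fitting at x +28, y 0 mm.
- mat: Black rubber mat, fixed, the side area: 90 mm (its x axis) by 180 mm (its y axis), 3 mm thick, lying flat. Origin: centre of its underside.
- stand: Round steel cup for the fitting, fixed on a dark round foot of 90 mm diameter, 4 mm high: cup 62 mm outside, 50 mm inside, its inner floor 8 mm and its rim 12 mm above the work surface. Origin: centre of its underside, z up.
- tape_1: Black tape roll lying on the front of the bench, 55 mm across, 19 mm high: leave alone. Origin: centre of its underside.
- nut_2: Union nut lying on the front of the bench, 29 x 32 x 12 mm: leave alone. Origin: centre of its underside.
There are look-alikes about, which are no part of the job. What is shaped like the part that bears flask_centre but turquoise is not meant.

How it is judged (in metres and radians):
On the way, in this order (a step that is already met when the one before it is completed fails the run):
1. the three containers stand upright on the mat, while the fitting still stands in its place (x of dropper_centre in the frame of mat between -0.045 and 0.045 m and y of dropper_centre in the frame of mat between -0.09 and 0.09 m and z of dropper_centre in the frame of mat between 0.048 and 0.06 m and angle between each of dropper_centre, can_centre, flask_centre's own z axis and vertical below 0.15 rad and x of can_centre in the frame of mat between -0.045 and 0.045 m and y of can_centre in the frame of mat between -0.09 and 0.09 m and z of can_centre in the frame of mat between 0.0445 and 0.0565 m and x of flask_centre in the frame of mat between -0.045 and 0.045 m and y of flask_centre in the frame of mat between -0.09 and 0.09 m and z of flask_centre in the frame of mat between 0.047 and 0.059 m and distance of fitting_centre from where it was at the start of the episode below 0.02 m), for 0.2 s.
2. the fitting stands upright in the cup, the three containers still on the mat (x of dropper_centre in the frame of mat between -0.045 and 0.045 m and y of dropper_centre in the frame of mat between -0.09 and 0.09 m and z of dropper_centre in the frame of mat between 0.048 and 0.06 m and angle between each of dropper_centre, can_centre, flask_centre's own z axis and vertical below 0.15 rad and x of can_centre in the frame of mat between -0.045 and 0.045 m and y of can_centre in the frame of mat between -0.09 and 0.09 m and z of can_centre in the frame of mat between 0.0445 and 0.0565 m and x of flask_centre in the frame of mat between -0.045 and 0.045 m and y of flask_centre in the frame of mat between -0.09 and 0.09 m and z of flask_centre in the frame of mat between 0.047 and 0.059 m and horizontal distance between fitting_centre and stand below 0.012 m and z of fitting_centre in the frame of stand between 0.024 and 0.032 m and angle between fitting_centre's own z axis and vertical below 0.12 rad and linear speed of fitting below 0.03 m/s), for 0.2 s.
At the end, for the whole second after the job is handed in: The fitting stands upright in the cup, within 12 mm of its centre; the dropper bottle, the can and the white bottle each stand upright within 14 mm of where they stood at the start; all at rest (horizontal distance between fitting_centre and stand below 0.012 m and z of fitting_centre in the frame of stand between 0.024 and 0.032 m and angle between each of fitting_centre, dropper_centre, can_centre, flask_centre's own z axis and vertical below 0.12 rad and linear speed of each of fitting, dropper, can, flask below 0.03 m/s and distance of each of dropper_centre, can_centre, flask_centre from where it was at the start of the episode below 0.014 m); the robot touches nothing.
It fails at once if a container or the fitting is tipped over (angle between any of dropper_centre, can_centre, flask_centre, fitting_centre's own z axis and vertical above 0.7 rad).
It fails at once if the tape roll or the union nut is disturbed (distance of any of tape_1, nut_2 from where it was at the start of the episode above 0.02 m).
It also fails if it takes over 144 s, if anything falls off the work surface, if the arm or the gripper's body presses on something with over 40 N, if the wrist force passes 120 N, or if a joint passes its speed limit or range.

ROBOT

A 6-joint arm with a two-finger parallel gripper is mounted at the origin on a cart in front of the work surface, level with it; the furniture and walls round the work are solid. World frame = base frame: x ahead of the robot, y to its left, z up, the work surface at z = 0. Lengths are in mm, angles in degrees, forces in N, time in s.
With the tool pointing down it reaches from about 350 to 850 mm from the base axis. Payload 8.1 kg.
Tool frame: the origin (TCP) lies between the finger pads; the fingertips stand 22 mm ahead of it and the grasp point (between the pads) lies 3 mm ahead of it; z points along the fingers, y is the line along which they close (so a half turn about z gives the same grasp; the last joint's range is limited). The gripper opens to 85 mm and grips with 20 to 120 N. Pads are 22 mm wide; open, the fingers measure 114 mm over their backs; the gripper's body (76 mm by 85 mm) begins 54 mm behind the grasp point. The pads swing forward as they close: fully open they stand 13 mm farther back than shut.
Start: joints at [59.622, 7.471, 85.268, -0, 87.261, -4.893], TCP at [258.147, 541.633, 253.292] pointing down, gripper open.
Joint ranges: [-169.43, 169.43], [-51.17, 129.36], [1.28, 143.12], [-76.62, 256.62], [0, 156.53], [-152.29, 152.29]. Speed limits (degrees/s): [136.94, 136.94, 159.86, 180, 180, 180].

INTERFACE

Orientations are given as [roll, pitch, yaw] about the fixed x, y, z axes, in that order (R = Rz(yaw) Ry(pitch) Rx(roll)).
In Python, from bench import r, vision gives the robot as it stands.
- The arm moves only by the tool step_arm, never from a script. Its argument "targets" is a list that holds one entry, the list of rows, each a list of 6 numbers: the shift along the world's x, y, z in mm, then the turn, a rotation vector about the world's x, y, z in rad. In form: [[[x, y, z, rx, ry, rz], ...]]. A call has 1 to 12 rows; each row is the pose to reach, as a shift and turn from the pose commanded when the call began; what a row does not reach only later rows make up. A row lasts 1/12 s, in which the tool goes at most 41.7 mm and 7.16 degrees, less where a joint would pass 70% of its speed; a pose out of reach is approached as far as the arm can. A call with a gripper value outside its range is refused whole. "fingers" is the gripper's target within -1 to 1 (shut at 1, half-way at 0, fully open at -1), set as the call begins (left out, the last holds). The fingers move at their own pace and stop on an object; "newtons" is the grip in N (left out, the last holds). Time passes only in rows, so rows that repeat a pose let the fingers close. It gives the time, the measured TCP pose, the force, the opening and the grip force at its end, in the units of the state.
- r.sense(): the state, without advancing time (a new reading comes with each control period).
- vision.snapshot(name): name is "scene" or "side" or "wrist"; returns a dict with "img" (480x640x3 uint8, blue, green, red), "mtx" (3x3 intrinsics, pixels), "D" ([k1, k2, p1, p2, k3] as OpenCV has them; the pictures are not rectified), "eye" and "attitude" of the camera in the world. Camera axes: x right, y up, looking along -z (the intrinsics and any distortion apply to the point x, -y, -z); pixel columns grow to the right and rows downward; lengths in mm; the calibration is good to about 2 mm. A picture is of the moment at which its call begins. There is no depth.
- r.hand_in(): hands the job in; it is judged then, once.
The state is a dict: "time": time; "joint_pos": joint angles; "qd": joint speeds; "joint_efforts": joint torques, N m; "tool_pos": TCP position; "tcp_rot": TCP orientation; "ft_force": force on the tool from outside, world axes, zero at the start; "wrist_torque": the same for the moment, N m; "finger_gap": finger opening in mm; "grip_force": force on a finger pad.
Only numpy, scipy, OpenCV 4.12 (cv2) and the standard library are available. Lean on these libraries where they do the work, as an engineer would, in place of code of your own. Each camera call takes 0.05 s, during which the arm holds its last target. There are 200 camera calls.

## Working session

There is one attempt and no reset: what is moved stays moved. The work goes in short steps, Python scripts to look and compute and a tool call to move; the robot and the scene stay as the last step left them, time stands still between calls to the robot, and variables do not carry over. Pictures are saved under pics/ and viewed, at most 18 in all, crops included, and the job is handed in when it is done.

Besides the shell and the picture viewer there is one more tool, called after "Request:" as name(argument=value, ...), one argument or row to a line, values as JSON. step_arm: Moves the arm, as the interface text tells. Its arguments: {"type":"object","properties":{"targets":{"type":"array"},"fingers":{"type":"number"},"newtons":{"type":"number"}},"required":["targets"]}

```bash
ls; mkdir -p pics
cat > h.py <<'E'
import numpy as np, cv2
from bench import r, vision
def snap(n,save=None):
    s=vision.snapshot(n)
    if save: cv2.imwrite('pics/'+save+'.png',s['img'])
    return s
def R(s):
    from scipy.spatial.transform import Rotation as Ro
    a=np.array(s['attitude'],float)
    return a if a.shape==(3,3) else Ro.from_euler('xyz',a,degrees=True).as_matrix()
def ray(s,px):
    u=cv2.undistortPoints(np.array([[px]],float),np.array(s['mtx'],float),np.array(s['D'],float))[0,0]
    return R(s)@np.array([u[0],-u[1],-1.0])
def onz(s,px,z):
    d=ray(s,px);e=np.array(s['eye'],float)
    return e+d*(z-e[2])/d[2]
def proj(s,P):
    c=(np.array(P,float)-np.array(s['eye'],float))@R(s)
    return cv2.projectPoints(np.array([[c[0],-c[1],-c[2]]]),np.zeros(3),np.zeros(3),np.array(s['mtx'],float),np.array(s['D'],float))[0][0,0]
E
python3 - <<'E'
from h import *
for n in ['scene','side','wrist']:
    s=snap(n,n+'0'); print(n,s['eye'],s['attitude'],s['mtx'],s['D'])
print(r.sense())
E
```

```text
pics
scene [-105.78799913 -516.01229227  832.73654701] [ 45.72846663  -0.22757684 -51.46459026] [[598.32937046   0.         314.89610631]
 [  0.         598.32937046 228.88400354]
 [  0.           0.           1.        ]] [0.04612286 0.         0.         0.         0.        ]
side [   8.52258676 -939.17434247  777.48514472] [ 55.59213507   0.55579843 -28.75097416] [[555.11498267   0.         311.68208787]
 [  0.         555.11498267 234.85934844]
 [  0.           0.           1.        ]] [-0.08755708  0.          0.          0.          0.        ]
wrist [194.1263986  572.21581466 372.22910696] [-16.20114024   0.06566483  64.50446146] [[393.95973237   0.         317.50188264]
 [  0.         393.95973237 240.47100037]
 [  0.           0.           1.        ]] [-0.03180208  0.          0.          0.          0.        ]
{'time': 0.15, 'joint_pos': array([ 5.96227972e+01,  7.50376758e+00,  8.53167288e+01,  1.63837537e-03,
        8.72641646e+01, -4.89482845e+00]), 'qd': array([-0.04483457, -0.08586516, -0.18706715, -0.05888191, -0.01944787,
        0.06641782]), 'joint_efforts': array([ 1.78773280e-03, -5.70060825e+01, -5.01158774e+01,  3.01241596e-05,
        9.41803912e-03, -5.39701318e-05]), 'tool_pos': array([257.91664331, 541.27635729, 252.48293421]), 'tcp_rot': array([-1.79915787e+02, -8.85428942e-03,  1.54517540e+02]), 'ft_force': array([ 0.18717297,  0.53907249, -0.13828121]), 'wrist_torque': array([ 0.04973269, -0.02776729, -0.0870319 ]), 'grip_force': 0.0, 'finger_gap': 85.06741864258564}
```

View pics/scene0.png

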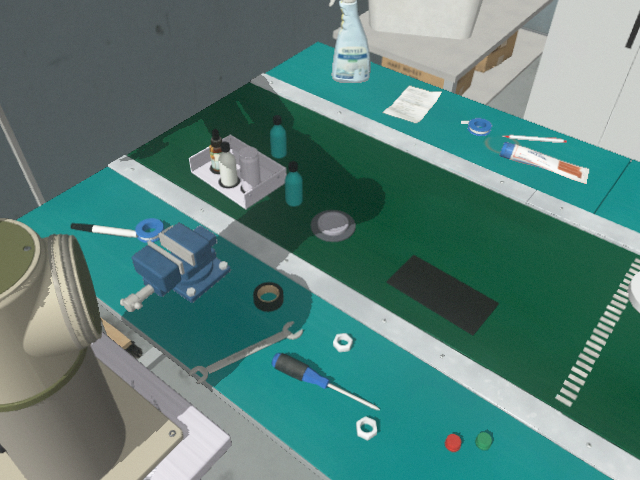

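View pics/side0.png

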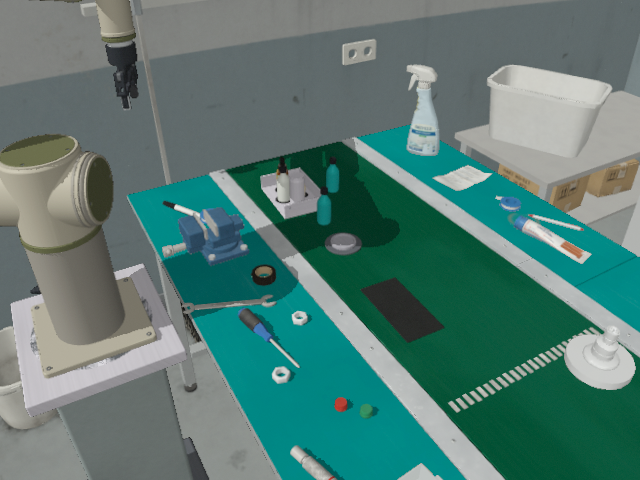

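The scene shows the bay at about (237,170) px with the dropper (215,150), white bottle (229,163) and can (251,167). Turquoise look-alikes stand at (278,138) and (294,186). The cup is at (333,225), the mat at (443,293), the tape at (268,296), and there are nuts at (343,342) and (367,428). The side view agrees. Next: a crop and measurements.

Run:
```python
from h import *
s=snap('scene'); d=snap('side')
im=s['img']
cv2.imwrite('pics/crop1.png',np.hstack([cv2.resize(im[115:245,180:310],(400,400),interpolation=2),cv2.resize(d['img'][145:245,250:350],(400,400),interpolation=2)]))
for name,(w,zoneM,zoneC) in {'scene':(s,(380,245,510,340),None),'side':(d,(355,270,450,345),None)}.items():
    g=w['img'].max(axis=2); x0,y0,x1,y1=zoneM
    m=np.zeros_like(g); m[y0:y1,x0:x1]=(g[y0:y1,x0:x1]<48)*255
    m=cv2.morphologyEx(m,cv2.MORPH_OPEN,np.ones((3,3)))
    c=max(cv2.findContours(m,0,1)[0],key=cv2.contourArea)
    q=cv2.approxPolyDP(c,0.04*cv2.arcLength(c,True),True)[:,0]
    P=np.array([onz(w,p,3) for p in q.astype(float)]); print(name,'mat',P.round(0).tolist(),P.mean(0).round(1), np.linalg.norm(P-np.roll(P,1,0),axis=1).round(0))
print('pts scene', {k:onz(s,p,z).round(0)[:2] for k,p,z in [('flask',(229,185),4),('can',(251,187),4),('cup',(333,224),12),('turq1',(278,155),0),('turq2',(294,203),0),('tape',(268,296),10),('nut1',(343,342),6),('nut2',(367,428),6),('bayF',(247,204),0),('bayR',(285,186),0),('bayL',(192,173),0)]})
```

```text
scene mat [[607.0, -258.0, 3.0], [606.0, -267.0, 3.0], [597.0, -272.0, 3.0], [609.0, -272.0, 3.0], [604.0, -280.0, 3.0], [612.0, -276.0, 3.0], [613.0, -269.0, 3.0], [606.0, -267.0, 3.0], [611.0, -262.0, 3.0]] [ 607.2 -269.3    3. ] [ 5.  9. 10. 12. 10. 10.  7.  8.  7.]
side mat [[543.0, -180.0, 3.0], [531.0, -354.0, 3.0], [615.0, -357.0, 3.0], [625.0, -188.0, 3.0]] [ 578.7 -269.8    3. ] [ 83. 174.  84. 170.]
pts scene {'flask': array([551., 238.]), 'can': array([576., 197.]), 'cup': array([588., -13.]), 'turq1': array([701., 229.]), 'turq2': array([598.,  96.]), 'tape': array([372., -34.]), 'nut1': array([ 379., -194.]), 'nut2': array([ 280., -311.]), 'bayF': array([534., 170.]), 'bayR': array([628., 146.]), 'bayL': array([533., 334.])}
```

View pics/crop1.png

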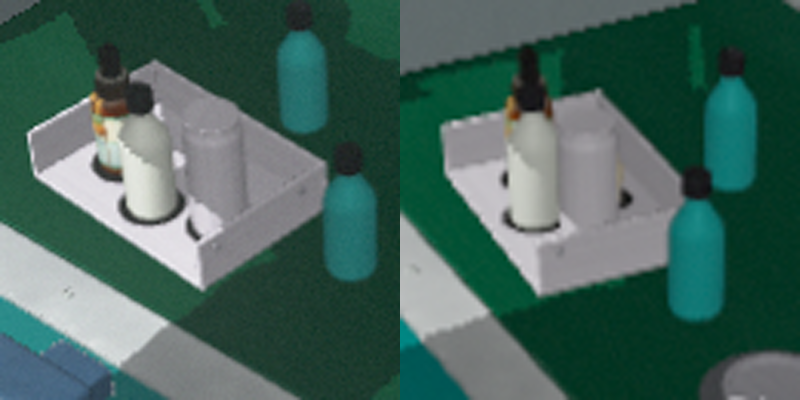

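Choice: the white bottle is at crop (150,165), on the centre front spot. The dropper (110,130) is on the left and the can (215,165) on the right. The two turquoise bottles at (302,75) and (350,220) in the crop are look-alikes and not meant. I'll go above the bay with the tool turned to yaw 90 and look from close by.

Request:
step_arm(
  targets=[
    [[26,-25,30,0,0,-0.1],[52,-50,77,0,0,-0.2],[78,-75,77,0,0,-0.3],[104,-100,77,0,0,-0.4],[130,-125,77,0,0,-0.5],[160,-150,77,0,0,-0.6],[190,-180,77,0,0,-0.72],[220,-210,77,0,0,-0.84],[250,-240,77,0,0,-0.96],[280,-270,77,0,0,-1.05],[312,-301,77,0,0,-1.126],[312,-301,77,0,0,-1.126]],
  ],
  fingers=-0.18,
)

```text
time: 1.25
tool_pos: [573.8, 235.1, 329.4]
tcp_rot: [180.0, 0.1, 89.4]
ft_force: [0.3, -0.5, 0.4]
finger_gap: 50.5
grip_force: 0.0
```

Run:
```python
from h import *
q=r.sense();print(q['tool_pos'],q['tcp_rot'],q['finger_gap'],q['qd'].round(1))
w=snap('wrist','w1');print(w['eye'],w['attitude'])
```

```text
[573.82787104 235.10596905 329.43892706] [1.79964252e+02 1.39346483e-01 8.94093578e+01] 50.52605587096665 [-1.7  2.7 -2.9  2.4  1.6 -8. ]
[574.28792983 306.41359151 449.15460069] [-16.27825523  -0.11491434  -0.59862649]
```

View pics/w1.png

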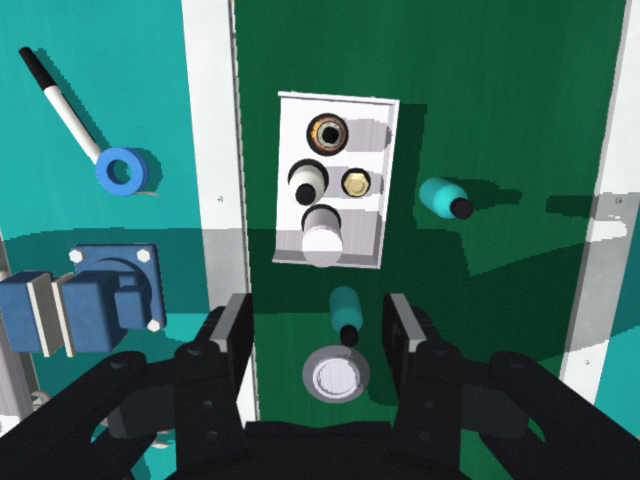

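The wrist view shows dropper top (330,134), flask cap (305,194), can top (322,243), brass fitting (356,183), cup (336,378), and bay wall-top corners near (279,93), (400,99), (380,268), (274,261).

Run:
```python
from h import *
w=snap('wrist');q=r.sense();print(q['tool_pos'],q['tcp_rot'])
im=w['img'];g=cv2.cvtColor(im,cv2.COLOR_BGR2GRAY);hsv=cv2.cvtColor(im,cv2.COLOR_BGR2HSV)
# bay: bright/low-saturation region
m=((hsv[...,1]<60)&(hsv[...,2]>60)).astype(np.uint8)*255
z=np.zeros_like(m);z[85:275,262:410]=m[85:275,262:410]
z=cv2.morphologyEx(z,cv2.MORPH_CLOSE,np.ones((25,25)))
c=max(cv2.findContours(z,0,1)[0],key=cv2.contourArea);rr=cv2.approxPolyDP(c,0.03*cv2.arcLength(c,True),True)[:,0]
print('bay quad',rr.tolist(),[onz(w,p,40)[:2].round(1).tolist() for p in rr.astype(float)])
def blob(mask,box):
    z=np.zeros_like(g);x0,y0,x1,y1=box;z[y0:y1,x0:x1]=mask[y0:y1,x0:x1]*255
    z=cv2.morphologyEx(z,cv2.MORPH_OPEN,np.ones((3,3)))
    c=max(cv2.findContours(z,0,1)[0],key=cv2.contourArea);return cv2.minEnclosingCircle(c)
dark=(g<45)
fc=blob(dark,(290,178,320,210));print('cap',fc,onz(w,fc[0],104))
dc=blob(dark,(318,122,344,148));print('drop',dc,onz(w,dc[0],106))
fit=blob((hsv[...,1]>70)&(hsv[...,0]<35),(338,165,376,203));print('fit',fit,onz(w,fit[0],44))
can=cv2.HoughCircles(cv2.medianBlur(g,3)[215:275,295:350],3,1,50,param1=80,param2=8,minRadius=18,maxRadius=26)
print('can',can);
if can is not None: print(onz(w,can[0,0,:2]+[295,215],99))
cup=cv2.fitEllipse(max(cv2.findContours(((hsv[...,1]<60)&(g>60)).astype(np.uint8)[345:410,300:372].copy()*255,0,1)[0],key=cv2.contourArea));print('cup',cup,onz(w,np.array(cup[0])+[300,345],12))
cv2.imwrite('pics/w1c.png',cv2.resize(im[85:275,262:412],None,fx=3.1,fy=3.1,interpolation=2))
```

```text
[571.35126184 238.56878869 329.60342007] [-1.79946997e+02  2.43051625e-02  8.98051889e+01]
bay quad [[280, 93], [273, 263], [380, 270], [400, 102]] [[537.0, 339.3], [523.6, 163.2], [641.7, 154.1], [655.0, 330.3]]
cap ((306.5, 195.5), 10.12432861328125) [563.34844546 248.71206683 104.        ]
drop ((331.70928955078125, 136.8023223876953), 7.91434907913208) [585.39078527 298.94084928 106.        ]
fit ((357.0126953125, 185.37564086914062), 12.523336410522461) [613.83573186 248.64583036  44.        ]
can [[[27.5 31.5 19.9]]]
[577.40436845 199.94265472  99.        ]
cup ((35.840816497802734, 29.8442325592041), (57.368045806884766, 66.35610961914062), 90.5722427368164) [5.95176664e+02 1.28200020e-02 1.20000000e+01]
```

View pics/w1c.png

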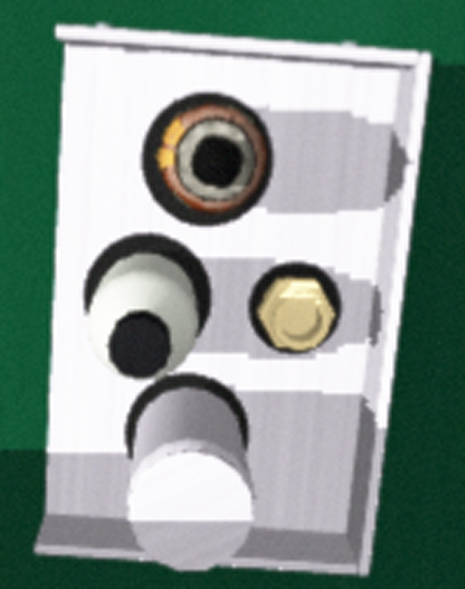

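The bay quad measures 118 x 176 mm (expected 120 x 178), centre (589,247), yaw -4.4°. The containers agree with the spots to 2 mm. Can first, at (577.5,198.3), with the tool aligned to the bay.

Request:
step_arm(
  targets=[
    [[7,-20,-20,0,0,-0.077],[7,-42,-60,0,0,-0.077],[7,-42,-100,0,0,-0.077],[7,-42,-120,0,0,-0.077],[7,-42,-120,0,0,-0.077],[7,-42,-120,0,0,-0.077]],
  ],
  fingers=-0.46,
)

```text
time: 1.85
tool_pos: [575.5, 199.6, 209.3]
tcp_rot: [-179.8, 0.0, 85.7]
ft_force: [0.6, -0.7, 0.6]
finger_gap: 62.5
grip_force: 0.0
```

Run:
```python
from h import *
q=r.sense();print(q['tool_pos'],q['tcp_rot'],q['finger_gap'])
w=snap('wrist','w2')
print(proj(w,(577.5,198.3,99)),proj(w,(563.4,248.7,104)),proj(w,(617,244.5,44)))
```

```text
[575.51396948 199.61428684 209.30909238] [-1.79817091e+02  3.68430350e-02  8.56937744e+01] 62.51692673742919
[321.34612905 249.10022119] [290.10004568 168.7611426 ] [371.32603324 160.3356193 ]
```

View pics/w2.png

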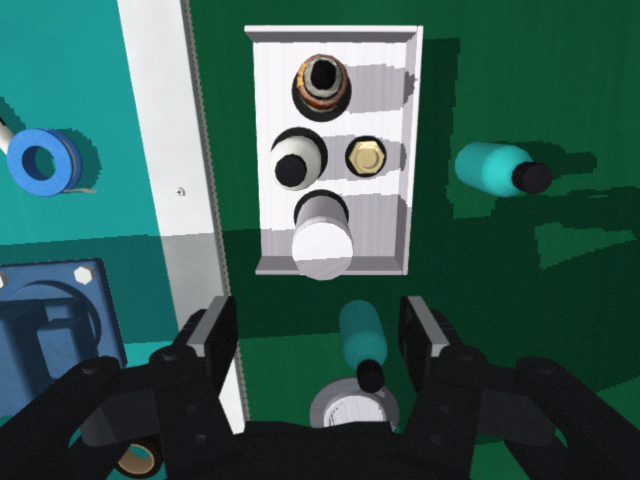

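The can top is at (323,250), where it was predicted. The flask cap (291,170) and fitting (366,157) are also near the prediction. Descending to grasp.

Request:
step_arm(
  targets=[
    [[1,0,-40,0,0,0],[1,0,-80,0,0,0],[1,0,-115,0,0,0],[1,0,-138,0,0,0],[1,0,-138,0,0,0],[1,0,-138,0,0,0],[1,0,-138,0,0,0]],
  ],
)

```text
time: 2.48
tool_pos: [580.7, 199.8, 76.4]
tcp_rot: [179.7, -0.1, 85.6]
ft_force: [0.9, 0.0, 0.4]
finger_gap: 62.6
grip_force: 0.0
```

Request:
step_arm(
  targets=[
    [[0,0,0,0,0,0],[0,0,0,0,0,0],[0,0,0,0,0,0],[0,0,0,0,0,0],[0,0,0,0,0,0],[0,0,0,0,0,0]],
  ],
  fingers=1,
  newtons=30,
)

```text
time: 2.98
tool_pos: [580.0, 199.4, 75.9]
tcp_rot: [179.8, -0.1, 85.6]
ft_force: [-3.4, 0.3, 9.7]
finger_gap: 39.3
grip_force: 29.0
```

Request:
step_arm(
  targets=[
    [[0,0,0,0,0,0],[0,0,5,0,0,0],[0,0,15,0,0,0],[0,0,15,0,0,0]],
  ],
)

```text
time: 3.32
tool_pos: [579.7, 199.0, 90.4]
tcp_rot: [179.8, -0.1, 85.6]
ft_force: [0.8, 0.8, -1.4]
finger_gap: 39.4
grip_force: 30.6
```

Gripped (39 mm). Lifting and carrying to the mat's far spot at about (575,-328).

Request:
step_arm(
  targets=[
    [[0,0,35,0,0,0],[0,0,75,0,0,0],[0,0,115,0,0,0],[0,-25,140,0,0,0],[0,-60,140,0,0,0],[0,-100,140,0,0,0],[0,-140,140,0,0,0],[0,-180,140,0,0,0],[0,-220,140,0,0,0],[0,-260,140,0,0,0],[0,-300,140,0,0,0]],
  ],
)

```text
time: 4.23
tool_pos: [577.8, -103.3, 227.9]
tcp_rot: [180.0, 0.0, 85.6]
ft_force: [0.6, 0.3, -1.1]
finger_gap: 39.4
grip_force: 31.1
```

Request:
step_arm(
  targets=[
    [[0,-40,0,0,0,0],[-2,-80,0,0,0,0],[-3,-120,0,0,0,0],[-4,-160,0,0,0,0],[-5,-200,0,0,0,0],[-5,-227,0,0,0,0],[-5,-227,0,0,0,0],[-5,-227,0,0,0,0],[-5,-227,0,0,0,0]],
  ],
)

```text
time: 4.98
tool_pos: [573.0, -328.1, 227.2]
tcp_rot: [-180.0, -0.0, 85.6]
ft_force: [-0.1, 0.4, -1.6]
finger_gap: 39.0
grip_force: 31.1
```

Run:
```python
from h import *
q=r.sense();print(q['tool_pos'],q['tcp_rot'],q['finger_gap'],q['time'])
w=snap('wrist','w3')
```

```text
[ 573.04598526 -328.1426033   227.21209499] [-1.79989336e+02 -3.58828982e-02  8.55583117e+01] 39.037597095677164 4.9833
```

View pics/w3.png

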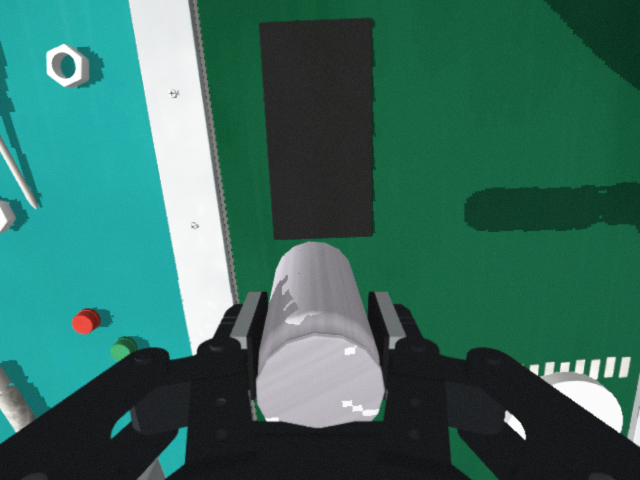

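The can is held upright. The mat corners are at (260,22), (373,19), (374,236) and (275,239).

Run:
```python
from h import *
w=snap('wrist')
P=np.array([onz(w,p,3) for p in [(260,22),(373,19),(374,236),(275,239)]]);print(P.round(1),P.mean(0))
```

```text
[[ 539.7 -173.     3. ]
 [ 629.  -177.7    3. ]
 [ 622.8 -355.7    3. ]
 [ 532.9 -351.6    3. ]] [ 581.1055107  -264.49112768    3.        ]
```

The mat measures 89 x 178, centre (581,-264.5). Lowering the can at (579,-322).

Request:
step_arm(
  targets=[
    [[6,6,-30,0,0,0],[6,6,-70,0,0,0],[6,6,-105,0,0,0],[6,6,-130,0,0,0],[6,6,-140,0,0,0],[6,6,-145,0,0,0],[6,6,-145,0,0,0],[6,6,-145,0,0,0]],
  ],
)

```text
time: 5.75
tool_pos: [580.5, -322.7, 84.6]
tcp_rot: [179.8, 0.1, 85.6]
ft_force: [0.5, 0.0, -1.3]
finger_gap: 39.4
grip_force: 31.1
```

Request:
step_arm(
  targets=[
    [[0,0,-4,0,0,0],[0,0,-7,0,0,0],[0,0,-8,0,0,0],[0,0,-9,0,0,0],[0,0,-9,0,0,0],[0,0,-9,0,0,0]],
  ],
)

```text
time: 6.25
tool_pos: [579.7, -323.0, 74.9]
tcp_rot: [179.9, 0.1, 85.6]
ft_force: [-2.0, 0.3, 5.1]
finger_gap: 39.2
grip_force: 31.9
```

Request:
step_arm(
  targets=[
    [[0,0,0,0,0,0],[0,0,0,0,0,0],[0,0,0,0,0,0],[0,0,0,0,0,0],[0,0,20,0,0,0],[0,0,60,0,0,0],[0,0,100,0,0,0],[0,20,135,0,0,0],[0,60,135,0,0,0],[0,100,135,0,0,0],[0,140,135,0,0,0],[0,180,135,0,0,0]],
  ],
  fingers=-0.18,
)

```text
time: 7.25
tool_pos: [578.9, -140.9, 208.6]
tcp_rot: [180.0, 0.0, 85.5]
ft_force: [0.6, -0.0, 1.1]
finger_gap: 50.0
grip_force: 0.0
```

Request:
step_arm(
  targets=[
    [[0,40,0,0,0,0],[0,80,0,0,0,0],[0,120,0,0,0,0],[-2,160,0,0,0,0],[-4,200,0,0,0,0],[-8,240,0,0,0,0],[-10,280,0,0,0,0],[-12,320,0,0,0,0],[-15,360,0,0,0,0],[-16,390,0,0,0,0],[-16,391,0,0,0,0],[-16,391,0,0,0,0]],
  ],
)

```text
time: 8.25
tool_pos: [562.6, 250.6, 208.0]
tcp_rot: [-180.0, 0.0, 85.8]
ft_force: [0.3, -0.1, -0.4]
finger_gap: 50.4
grip_force: 0.0
```

Request:
step_arm(
  targets=[
    [[0,0,0,0,0,0],[0,0,0,0,0,0],[0,0,0,0,0,0]],
  ],
)

```text
time: 8.5
tool_pos: [563.4, 247.3, 208.3]
tcp_rot: [-180.0, 0.0, 85.5]
ft_force: [-0.1, -0.1, 0.4]
finger_gap: 50.2
grip_force: 0.0
```

Run:
```python
from h import *
q=r.sense();print(q['tool_pos'],q['tcp_rot'],q['finger_gap'],q['time'])
w=snap('wrist','w4');s=snap('side')
cv2.imwrite('pics/w4b.png',np.hstack([cv2.resize(w['img'],(480,360)),s['img'][255:375,330:450].repeat(3,0).repeat(3,1)[:360,:310]]))
print((proj(w,(563.4,248.7,104))*.75).round(),(proj(w,(613.8,246.5,44))*.75).round(),(proj(w,(585.3,298,106))*.75).round())
```

```text
[563.44623902 247.31865649 208.29193766] [-1.79999793e+02  1.62577936e-02  8.54922540e+01] 50.242516293015115 8.5
[238. 186.] [289. 166.] [262. 121.]
```

View pics/w4b.png

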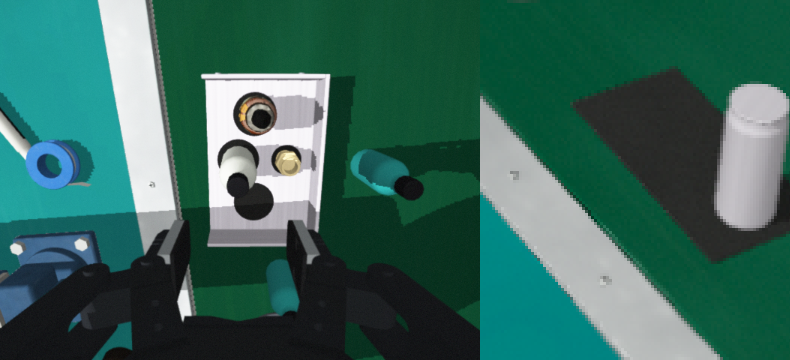

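The flask cap is at (238,186), as predicted, and the can stands on the mat. Descending on the flask.

Request:
step_arm(
  targets=[
    [[-2,1,-40,0,0,0],[-2,1,-75,0,0,0],[-2,1,-75,0,0,0],[-2,1,-75,0,0,0],[-2,1,-100,0,0,0],[-2,1,-120,0,0,0],[-2,1,-135,0,0,0],[-2,1,-144,0,0,0],[-2,1,-144,0,0,0],[-2,1,-144,0,0,0]],
  ],
)

```text
time: 9.43
tool_pos: [562.2, 249.8, 66.1]
tcp_rot: [179.9, -0.0, 85.6]
ft_force: [0.7, -0.0, 0.8]
finger_gap: 50.3
grip_force: 0.0
```

Request:
step_arm(
  targets=[
    [[1,-1,-4,0,0,0],[1,-1,-7,0,0,0],[1,-1,-7,0,0,0],[1,-1,-7,0,0,0]],
  ],
)

```text
time: 9.77
tool_pos: [562.3, 248.6, 57.6]
tcp_rot: [180.0, -0.0, 85.6]
ft_force: [0.3, 0.2, -0.3]
finger_gap: 50.5
grip_force: 0.0
```

Request:
step_arm(
  targets=[
    [[0,0,0,0,0,0],[0,0,0,0,0,0],[0,0,0,0,0,0],[0,0,0,0,0,0],[0,0,0,0,0,0],[0,0,0,0,0,0]],
  ],
  fingers=1,
)

```text
time: 10.27
tool_pos: [562.5, 248.8, 57.8]
tcp_rot: [180.0, -0.0, 85.6]
ft_force: [0.5, -0.8, 4.4]
finger_gap: 35.0
grip_force: 30.3
```

Request:
step_arm(
  targets=[
    [[0,0,5,0,0,0],[0,0,15,0,0,0],[0,0,15,0,0,0],[0,0,15,0,0,0]],
  ],
)

```text
time: 10.6
tool_pos: [562.8, 248.9, 73.3]
tcp_rot: [179.9, -0.0, 85.6]
ft_force: [0.5, -0.0, -0.7]
finger_gap: 35.0
grip_force: 30.0
```

Flask held. Carrying to the mat centre (581,-264).

Request:
step_arm(
  targets=[
    [[0,0,40,0,0,0],[0,0,80,0,0,0],[0,0,120,0,0,0],[0,-20,150,0,0,0],[0,-60,150,0,0,0],[2,-100,150,0,0,0],[4,-140,150,0,0,0],[6,-180,150,0,0,0],[8,-220,150,0,0,0],[10,-260,150,0,0,0],[12,-300,150,0,0,0],[14,-340,150,0,0,0]],
  ],
)

```text
time: 11.6
tool_pos: [575.7, -93.2, 222.1]
tcp_rot: [-180.0, -0.0, 85.6]
ft_force: [0.8, -0.0, -1.8]
finger_gap: 34.8
grip_force: 30.6
```

Request:
step_arm(
  targets=[
    [[1,-40,0,0,0,0],[2,-80,0,0,0,0],[3,-120,0,0,0,0],[4,-155,0,0,0,0],[4,-173,0,0,0,0],[4,-173,0,0,0,0],[4,-173,0,0,0,0],[4,-173,-40,0,0,0],[4,-173,-80,0,0,0],[4,-173,-115,0,0,0],[4,-173,-145,0,0,0],[4,-173,-145,0,0,0]],
  ],
)

```text
time: 12.6
tool_pos: [575.4, -260.0, 68.9]
tcp_rot: [-179.3, -0.3, 85.7]
ft_force: [-0.9, 1.6, -3.0]
finger_gap: 34.8
grip_force: 30.6
```

Request:
step_arm(
  targets=[
    [[0,0,0,0,0,0],[0,0,0,0,0,0],[0,0,0,0,0,0]],
  ],
)

```text
time: 12.85
tool_pos: [582.3, -265.0, 81.0]
tcp_rot: [179.7, 0.1, 85.6]
ft_force: [0.7, -0.3, 0.3]
finger_gap: 34.9
grip_force: 30.6
```

Request:
step_arm(
  targets=[
    [[0,0,-6,0,0,0],[0,0,-12,0,0,0],[0,0,-16,0,0,0],[0,0,-18,0,0,0],[0,0,-18,0,0,0],[0,0,-18,0,0,0]],
  ],
)

```text
time: 13.35
tool_pos: [579.9, -264.3, 58.9]
tcp_rot: [-180.0, -0.0, 85.6]
ft_force: [0.4, -0.3, -0.6]
finger_gap: 34.9
grip_force: 30.6
```

Request:
step_arm(
  targets=[
    [[0,0,-1,0,0,0],[0,0,-2,0,0,0],[0,0,-2,0,0,0],[0,0,-2,0,0,0]],
  ],
)

```text
time: 13.68
tool_pos: [580.1, -264.4, 57.3]
tcp_rot: [-180.0, 0.0, 85.6]
ft_force: [-0.6, -0.6, 0.5]
finger_gap: 34.7
grip_force: 30.6
```

Request:
step_arm(
  targets=[
    [[0,0,-0.5,0,0,0],[0,0,-0.5,0,0,0],[0,0,-0.5,0,0,0],[0,0,-0.5,0,0,0],[0,0,20,0,0,0],[0,0,60,0,0,0],[0,0,100,0,0,0],[0,20,140,0,0,0],[0,60,150,0,0,0],[0,100,150,0,0,0],[0,140,150,0,0,0],[0,180,150,0,0,0]],
  ],
  fingers=-0.18,
)

```text
time: 14.68
tool_pos: [580.2, -82.9, 208.3]
tcp_rot: [179.9, 0.0, 85.5]
ft_force: [0.8, 0.2, -0.4]
finger_gap: 50.6
grip_force: 0.0
```

Request:
step_arm(
  targets=[
    [[0,40,0,0,0,0],[0,80,0,0,0,0],[0,120,0,0,0,0],[0,160,0,0,0,0],[1,200,0,0,0,0],[2,240,0,0,0,0],[3,280,0,0,0,0],[4,320,0,0,0,0],[5,350,0,0,0,0],[5,370,0,0,0,0],[5,382,0,0,0,0],[5,382,0,0,0,0]],
  ],
)

```text
time: 15.68
tool_pos: [584.6, 300.0, 207.2]
tcp_rot: [-180.0, -0.0, 85.7]
ft_force: [-0.1, -0.0, 0.9]
finger_gap: 50.5
grip_force: 0.0
```

Request:
step_arm(
  targets=[
    [[0,0,0,0,0,0],[0,0,0,0,0,0],[0,0,0,0,0,0]],
  ],
)

```text
time: 15.93
tool_pos: [585.5, 296.0, 207.4]
tcp_rot: [180.0, 0.0, 85.5]
ft_force: [-0.7, -0.1, -0.1]
finger_gap: 50.6
grip_force: 0.0
```

Run:
```python
from h import *
w=snap('wrist')
q=r.sense();print(q['tool_pos'],q['tcp_rot'],q['finger_gap'],q['time'])
s=snap('side')
cv2.imwrite('pics/w5b.png',np.hstack([cv2.resize(w['img'],(480,360)),s['img'][255:375,330:450].repeat(3,0).repeat(3,1)[:360,:310]]))
print((proj(w,(613.8,246.5,44))*.75).round(),(proj(w,(585.3,298,106))*.75).round())
```

```text
[585.52501797 296.08146847 207.41668499] [1.79993573e+02 1.38117061e-02 8.54822668e+01] 50.26468905423089 15.9833
[269. 214.] [238. 186.]
```

View pics/w5b.png

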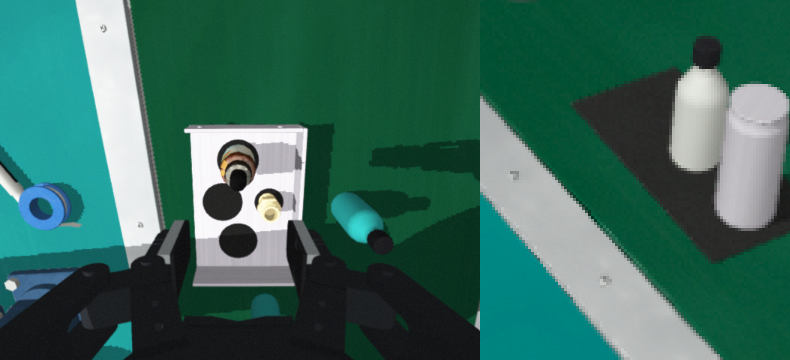

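The dropper top is at (238,183), as predicted. Flask and can stand on the mat. Descending on the dropper.

Request:
step_arm(
  targets=[
    [[0,1,-40,0,0,0],[-1,1,-75,0,0,0],[-1,1,-75,0,0,0],[-1,1,-100,0,0,0],[-1,1,-120,0,0,0],[-1,1,-135,0,0,0],[-1,1,-145,0,0,0],[-1,1,-149,0,0,0],[-1,1,-149,0,0,0],[-1,1,-149,0,0,0],[-1,1,-149,0,0,0]],
  ],
)

```text
time: 16.95
tool_pos: [585.2, 299.1, 60.0]
tcp_rot: [179.9, -0.1, 85.6]
ft_force: [0.9, 0.3, 0.3]
finger_gap: 50.2
grip_force: 0.0
```

Request:
step_arm(
  targets=[
    [[0,0,0,0,0,0],[0,0,0,0,0,0],[0,0,0,0,0,0],[0,0,0,0,0,0],[0,0,0,0,0,0],[0,0,0,0,0,0]],
  ],
  fingers=1,
)

```text
time: 17.45
tool_pos: [585.1, 299.0, 59.8]
tcp_rot: [179.9, -0.1, 85.6]
ft_force: [0.3, 0.6, 6.2]
finger_gap: 31.5
grip_force: 29.9
```

Request:
step_arm(
  targets=[
    [[0,0,5,0,0,0],[0,0,15,0,0,0],[0,0,15,0,0,0],[0,0,15,0,0,0]],
  ],
)

```text
time: 17.78
tool_pos: [584.8, 298.9, 74.5]
tcp_rot: [179.9, -0.0, 85.6]
ft_force: [-0.0, -0.3, -1.4]
finger_gap: 31.4
grip_force: 29.9
```

Gap 31 mm, slightly narrow, so the grip may be near the shoulder, but it lifts. Carrying a little gentler.

Request:
step_arm(
  targets=[
    [[0,0,30,0,0,0],[0,0,65,0,0,0],[0,0,100,0,0,0],[0,0,130,0,0,0],[0,-20,140,0,0,0],[0,-50,140,0,0,0],[0,-85,140,0,0,0],[0,-120,140,0,0,0],[0,-155,140,0,0,0],[0,-190,140,0,0,0],[0,-225,140,0,0,0],[0,-260,140,0,0,0]],
  ],
)

```text
time: 18.78
tool_pos: [583.6, 37.0, 213.1]
tcp_rot: [-180.0, 0.0, 85.6]
ft_force: [-0.3, -0.7, -0.6]
finger_gap: 31.5
grip_force: 30.1
```

Request:
step_arm(
  targets=[
    [[0,-35,0,0,0,0],[0,-70,0,0,0,0],[0,-105,0,0,0,0],[0,-140,0,0,0,0],[0,-175,0,0,0,0],[0,-205,0,0,0,0],[0,-230,0,0,0,0],[0,-245,0,0,0,0],[0,-245,0,0,0,0],[0,-245,0,0,0,0],[0,-245,0,0,0,0],[0,-245,0,0,0,0]],
  ],
)

```text
time: 19.78
tool_pos: [584.3, -204.9, 213.2]
tcp_rot: [-180.0, -0.0, 85.7]
ft_force: [-0.6, 0.2, -0.6]
finger_gap: 31.3
grip_force: 30.1
```

Request:
step_arm(
  targets=[
    [[0,0,-35,0,0,0],[0,0,-70,0,0,0],[0,0,-95,0,0,0],[0,0,-115,0,0,0],[0,0,-130,0,0,0],[0,0,-140,0,0,0],[0,0,-140,0,0,0],[0,0,-140,0,0,0],[0,0,-140,0,0,0]],
  ],
)

```text
time: 20.53
tool_pos: [585.2, -206.3, 74.9]
tcp_rot: [179.9, 0.0, 85.6]
ft_force: [0.3, -1.0, 0.0]
finger_gap: 31.3
grip_force: 30.1
```

Run:
```python
from h import *
w=snap('wrist')
q=r.sense();print(q['tool_pos'],q['tcp_rot'],q['finger_gap'],q['time'])
s=snap('side')
cv2.imwrite('pics/w6b.png',np.hstack([cv2.resize(w['img'],(480,360)),s['img'][255:375,330:450].repeat(3,0).repeat(3,1)[:360,:310]]))
```

```text
[ 585.3669791  -206.57993261   75.18460537] [1.79847500e+02 5.57319604e-02 8.56136586e+01] 31.402353509950625 20.5833
```

View pics/w6b.png

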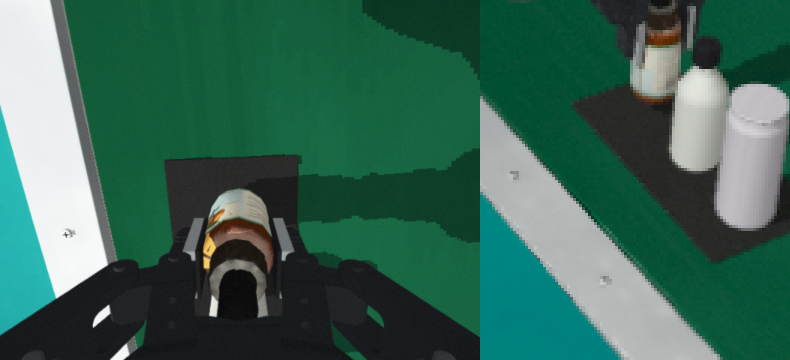

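The dropper is held upright, near its shoulder, over the mat. Lowering gently.

Request:
step_arm(
  targets=[
    [[0,0,-5,0,0,0],[0,0,-9,0,0,0],[0,0,-12,0,0,0],[0,0,-14,0,0,0],[0,0,-15,0,0,0],[0,0,-15,0,0,0],[0,0,-15,0,0,0]],
  ],
)

```text
time: 21.22
tool_pos: [584.0, -206.4, 58.7]
tcp_rot: [-180.0, -0.0, 85.6]
ft_force: [-3.2, 0.1, 5.6]
finger_gap: 31.2
grip_force: 30.4
```

Request:
step_arm(
  targets=[
    [[0,0,0,0,0,0],[0,0,0,0,0,0],[0,0,0,0,0,0],[0,0,0,0,0,0],[0,0,20,0,0,0],[0,0,60,0,0,0],[0,0,100,0,0,0],[0,20,135,0,0,0],[0,60,150,0,0,0],[0,100,150,0,0,0],[4,140,150,0,0,0],[8,180,150,0,0,0]],
  ],
  fingers=-0.18,
)

```text
time: 22.22
tool_pos: [592.3, -24.9, 209.2]
tcp_rot: [179.9, 0.0, 85.5]
ft_force: [-0.6, 0.3, -0.1]
finger_gap: 50.4
grip_force: 0.0
```

Request:
step_arm(
  targets=[
    [[4,40,0,0,0,0],[8,80,0,0,0,0],[12,120,0,0,0,0],[16,160,0,0,0,0],[20,200,0,0,0,0],[22,235,0,0,0,0],[22,260,0,0,0,0],[22,273,0,0,0,0],[22,273,0,0,0,0],[22,273,-40,0,0,0],[22,273,-70,0,0,0],[22,273,-70,0,0,0]],
  ],
)

```text
time: 23.22
tool_pos: [610.1, 243.7, 130.3]
tcp_rot: [-179.4, 0.3, 85.5]
ft_force: [-1.5, -0.2, -1.9]
finger_gap: 50.2
grip_force: 0.0
```

Request:
step_arm(
  targets=[
    [[0,0,0,0,0,0],[0,0,0,0,0,0],[0,0,0,0,0,0]],
  ],
)

```text
time: 23.47
tool_pos: [615.9, 246.4, 141.5]
tcp_rot: [179.8, -0.1, 85.5]
ft_force: [0.5, -0.3, 1.4]
finger_gap: 50.2
grip_force: 0.0
```

Run:
```python
from h import *
w=snap('wrist')
q=r.sense();print(q['tool_pos'],q['tcp_rot'],q['finger_gap'],q['time'])
s=snap('side')
cv2.imwrite('pics/w7b.png',np.hstack([cv2.resize(w['img'],(480,360)),s['img'][255:375,330:450].repeat(3,0).repeat(3,1)[:360,:310]]))
print((proj(w,(613.8,246.5,44))*.75).round())
hsv=cv2.cvtColor(w['img'],cv2.COLOR_BGR2HSV)
m=((hsv[...,0]>12)&(hsv[...,0]<35)&(hsv[...,1]>60)).astype(np.uint8)*255
c=max(cv2.findContours(cv2.morphologyEx(m,cv2.MORPH_OPEN,np.ones((3,3))),0,1)[0],key=cv2.contourArea);print(cv2.boundingRect(c),cv2.contourArea(c),cv2.minAreaRect(c))
```

```text
[615.98275328 246.55342197 141.58239059] [ 1.79752252e+02 -9.49663689e-02  8.55499362e+01] 50.16051428456609 23.5167
[235. 191.]
(304, 244, 24, 23) 414.0 ((315.5, 255.0), (22.0, 23.0), 90.0)
```

View pics/w7b.png

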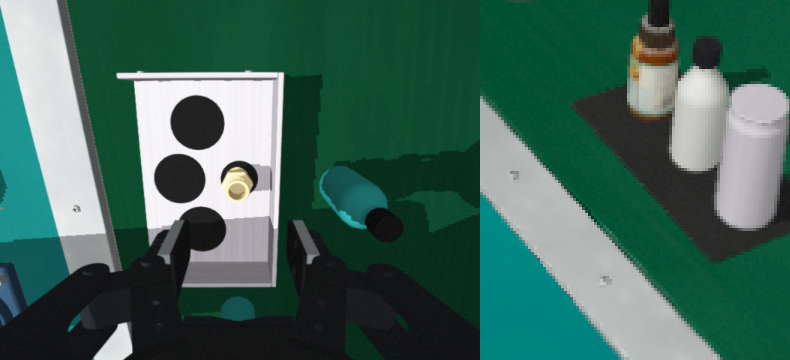

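All three stand on the mat. The fitting's top is at (237,189) in the half view and the empty spots are at (197,122), (180,178) and (201,229). Measuring those, as they serve the return too.

Run:
```python
from h import *
w=snap('wrist')
q=r.sense();print(q['tool_pos'])
g=w['img'].max(axis=2)
m=(g<45).astype(np.uint8)*255;z=np.zeros_like(m);z[110:335,195:345]=m[110:335,195:345]
for c in cv2.findContours(z,0,1)[0]:
    if cv2.contourArea(c)>600:
        e=cv2.fitEllipse(cv2.convexHull(c));P=onz(w,e[0],4);print(np.round(e[0]),np.round(e[1]),P.round(1))
print('fit top',onz(w,(316,252),44).round(1), 'hex centroid~',onz(w,(317,245),24).round(1))
```

```text
[615.46693564 246.75175491 140.78496153]
[262. 310.] [60. 80.] [572.8 195.3   4. ]
[240. 238.] [63. 67.] [563.7 249.3   4. ]
[263. 164.] [69. 71.] [585.3 297.5   4. ]
fit top [615.5 248.1  44. ] hex centroid~ [616.  246.3  24. ]
```

The fitting is at (615.5,247). The back wall is only 28 mm behind it, so the fingers must close along the bay's y. Turning the tool a quarter turn.

Request:
step_arm(
  targets=[
    [[0,0,0,0,0,0.12],[0,0,0,0,0,0.24],[0,0,0,0,0,0.36],[0,0,0,0,0,0.48],[0,0,0,0,0,0.6],[0,0,0,0,0,0.72],[0,0,0,0,0,0.84],[0,0,0,0,0,0.96],[0,0,0,0,0,1.08],[0,0,0,0,0,1.2],[0,0,0,0,0,1.32],[0,0,0,0,0,1.44]],
  ],
)

```text
time: 24.62
tool_pos: [614.7, 246.8, 139.6]
tcp_rot: [180.0, 0.1, 168.4]
ft_force: [-0.0, -0.4, 0.8]
finger_gap: 50.4
grip_force: 0.0
```

Request:
step_arm(
  targets=[
    [[0,0,0,0,0,0.08],[0,0,0,0,0,0.131],[0,0,0,0,0,0.131],[0,0,0,0,0,0.131],[0,0,0,0,0,0.131]],
  ],
)

```text
time: 25.03
tool_pos: [614.4, 246.7, 138.9]
tcp_rot: [180.0, 0.0, 175.5]
ft_force: [0.3, -0.1, -0.5]
finger_gap: 50.5
grip_force: 0.0
```

Run:
```python
from h import *
w=snap('wrist')
q=r.sense();print(q['tool_pos'],q['tcp_rot'],q['finger_gap'],q['time'])
cv2.imwrite('pics/w8b.png',cv2.resize(w['img'],(480,360)))
print((proj(w,(615.5,247,44))*.75).round())
```

```text
[614.30022568 246.69913951 138.7084387 ] [1.79988609e+02 2.69986959e-02 1.75511369e+02] 50.75790509081507 25.0833
[238. 192.]
```

View pics/w8b.png

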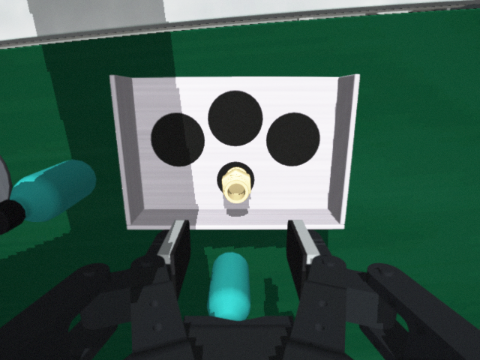

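The fitting's top is at (237,190), predicted (238,192). Descending.

Request:
step_arm(
  targets=[
    [[1,0,-35,0,0,0],[1,0,-60,0,0,0],[1,0,-80,0,0,0],[1,0,-92,0,0,0],[1,0,-98,0,0,0],[1,0,-98,0,0,0],[1,0,-98,0,0,0],[1,0,-98,0,0,0]],
  ],
)

```text
time: 25.75
tool_pos: [616.5, 247.1, 42.3]
tcp_rot: [179.9, 0.2, 175.6]
ft_force: [-0.3, 0.6, -0.9]
finger_gap: 50.2
grip_force: 0.0
```

Request:
step_arm(
  targets=[
    [[0,0,-4,0,0,0],[0,0,-8,0,0,0],[-1,0,-9,0,0,0],[-1,0,-9,0,0,0],[-1,0,-9,0,0,0]],
  ],
)

```text
time: 26.17
tool_pos: [613.9, 246.6, 31.1]
tcp_rot: [-180.0, -0.0, 175.6]
ft_force: [-0.3, -0.6, -0.2]
finger_gap: 50.1
grip_force: 0.0
```

Request:
step_arm(
  targets=[
    [[0,0,0,0,0,0],[0,0,0,0,0,0],[0,0,0,0,0,0],[0,0,0,0,0,0],[0,0,0,0,0,0],[0,0,0,0,0,0],[0,0,0,0,0,0]],
  ],
  fingers=1,
)

```text
time: 26.75
tool_pos: [614.4, 246.7, 31.6]
tcp_rot: [180.0, 0.0, 175.6]
ft_force: [0.3, -0.4, 2.6]
finger_gap: 22.0
grip_force: 29.7
```

Request:
step_arm(
  targets=[
    [[0,0,5,0,0,0],[0,0,15,0,0,0],[0,0,15,0,0,0],[0,0,15,0,0,0]],
  ],
)

```text
time: 27.08
tool_pos: [615.0, 246.9, 47.7]
tcp_rot: [180.0, 0.1, 175.6]
ft_force: [0.6, 0.1, -1.2]
finger_gap: 22.0
grip_force: 29.5
```

Fitting held on its flats (22 mm). Lifting, then looking at the cup from beside it.

Request:
step_arm(
  targets=[
    [[0,0,40,0,0,0],[0,0,80,0,0,0],[0,0,115,0,0,0],[-5,-25,142,0,0,0],[-10,-60,142,0,0,0],[-15,-95,142,0,0,0],[-20,-130,142,0,0,0],[-23,-160,142,0,0,0],[-23,-180,142,0,0,0],[-23,-187,142,0,0,0],[-23,-187,142,0,0,0],[-23,-187,142,0,0,0]],
  ],
)

```text
time: 28.08
tool_pos: [591.2, 59.9, 188.3]
tcp_rot: [180.0, -0.0, 175.6]
ft_force: [0.0, 0.4, -1.4]
finger_gap: 21.8
grip_force: 29.8
```

Request:
step_arm(
  targets=[
    [[0,0,0,0,0,0],[0,0,0,0,0,0],[0,0,0,0,0,0]],
  ],
)

```text
time: 28.33
tool_pos: [591.1, 60.8, 188.2]
tcp_rot: [180.0, -0.0, 175.7]
ft_force: [0.2, 0.2, -0.4]
finger_gap: 22.2
grip_force: 29.8
```

Run:
```python
from h import *
w=snap('wrist','w9')
q=r.sense();print(q['tool_pos'],q['tcp_rot'],q['finger_gap'],q['time'])
print(proj(w,(595,0,12)))
```

```text
[591.13915118  60.66298637 188.20894952] [ 1.79993739e+02 -7.70563077e-03  1.75680377e+02] 21.94993150194801 28.3833
[239.3726698  232.04550292]
```

View pics/w9.png

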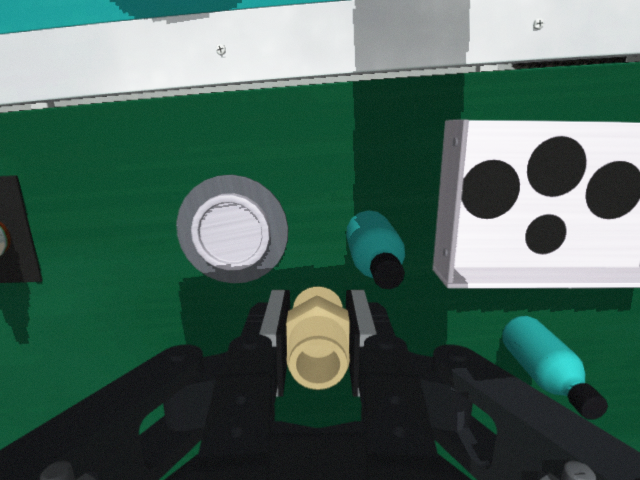

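The cup rim centre is at about (231,231), its bright floor at (232,234) and the foot at (232,229).

Run:
```python
from h import *
w=snap('wrist');q=r.sense();print(q['tool_pos'])
g=cv2.cvtColor(w['img'],cv2.COLOR_BGR2GRAY)
sub=w['img'][165:295,165:300];hs=cv2.cvtColor(sub,cv2.COLOR_BGR2HSV)
for nm,m,z in [('foot',hs[...,1]<80,4),('floor/rim',(hs[...,1]<80)&(hs[...,2]>150),9)]:
    c=max(cv2.findContours(m.astype(np.uint8)*255,0,1)[0],key=cv2.contourArea);e=cv2.fitEllipse(cv2.convexHull(c));p=np.array(e[0])+[165,165]
    print(nm,p.round(1),np.round(e[1],1),onz(w,p,z).round(1))
```

```text
[591.1495833   60.49603813 188.20229346]
foot [232.1 228.5] [106.3 113.2] [593.7  -7.4   4. ]
floor/rim [229.9 230.8] [74.5 78.6] [594.2  -8.2   9. ]
```

Request:
step_arm(
  targets=[
    [[2,-20,0,0,0,0],[2,-45,0,0,0,0],[2,-62,0,0,0,0],[2,-68,0,0,0,0],[2,-68,0,0,0,0],[2,-68,-30,0,0,0],[2,-68,-65,0,0,0],[2,-68,-95,0,0,0],[2,-68,-118,0,0,0],[2,-68,-130,0,0,0],[2,-68,-135,0,0,0],[2,-68,-135,0,0,0]],
  ],
)

```text
time: 29.43
tool_pos: [592.6, -7.5, 52.5]
tcp_rot: [180.0, -0.1, 175.6]
ft_force: [-0.0, 0.5, -1.5]
finger_gap: 22.1
grip_force: 29.7
```

Request:
step_arm(
  targets=[
    [[0,0,0,0,0,0],[0,0,0,0,0,0],[0,0,0,0,0,0],[0,0,0,0,0,0]],
  ],
)

```text
time: 29.77
tool_pos: [594.2, -8.5, 54.9]
tcp_rot: [-180.0, 0.1, 175.6]
ft_force: [0.6, -0.3, -1.3]
finger_gap: 21.8
grip_force: 29.7
```

Request:
step_arm(
  targets=[
    [[-1,1,-5,0,0,0],[-1,1,-10,0,0,0],[-1,1,-14,0,0,0],[-1,1,-16,0,0,0],[-1,1,-17,0,0,0],[-1,1,-17,0,0,0],[-1,1,-17,0,0,0]],
  ],
)

```text
time: 30.35
tool_pos: [592.2, -7.4, 36.2]
tcp_rot: [-180.0, 0.0, 175.6]
ft_force: [0.5, -0.5, -0.3]
finger_gap: 22.0
grip_force: 29.8
```

Request:
step_arm(
  targets=[
    [[1,0,-0.5,0,0,0],[1,0,-1,0,0,0],[1,0,-1,0,0,0],[1,0,-1,0,0,0]],
  ],
)

```text
time: 30.68
tool_pos: [593.5, -7.4, 35.6]
tcp_rot: [-180.0, 0.0, 175.6]
ft_force: [0.2, 0.1, 0.1]
finger_gap: 21.7
grip_force: 29.9
```

Request:
step_arm(
  targets=[
    [[0,0,0,0,0,0],[0,0,0,0,0,0],[0,0,0,0,0,0],[0,0,0,0,0,0],[0,0,0,0,0,0],[0,0,10,0,0,0],[0,0,40,0,0,0],[0,0,80,0,0,0],[0,0,120,0,0,0],[0,0,150,0,0,0],[0,0,170,0,0,0],[0,0,170,0,0,0]],
  ],
  fingers=-0.18,
)

```text
time: 31.68
tool_pos: [596.3, -7.7, 213.2]
tcp_rot: [-180.0, 0.6, 175.6]
ft_force: [0.6, -0.3, 0.4]
finger_gap: 50.5
grip_force: 0.0
```

Request:
step_arm(
  targets=[
    [[0,-15,0,0,0,-0.12],[0,-32,0,0,0,-0.24],[0,-49,0,0,0,-0.36],[0,-66,0,0,0,-0.48],[-2,-83,0,0,0,-0.6],[-4,-100,0,0,0,-0.72],[-6,-117,0,0,0,-0.84],[-8,-134,0,0,0,-0.96],[-10,-151,0,0,0,-1.08],[-10,-168,0,0,0,-1.2],[-10,-185,0,0,0,-1.32],[-10,-199,0,0,0,-1.44]],
  ],
)

```text
time: 32.68
tool_pos: [582.7, -207.5, 205.2]
tcp_rot: [-180.0, -0.0, 92.7]
ft_force: [0.1, 0.1, 0.5]
finger_gap: 50.0
grip_force: 0.0
```

Request:
step_arm(
  targets=[
    [[0,0,0,0,0,-0.08],[0,0,0,0,0,-0.131],[0,0,0,0,0,-0.131],[0,0,0,0,0,-0.131],[0,0,0,0,0,-0.131],[0,0,0,0,0,-0.131]],
  ],
)

```text
time: 33.18
tool_pos: [583.1, -206.1, 205.3]
tcp_rot: [-180.0, -0.0, 85.7]
ft_force: [-0.2, -1.5, -0.2]
finger_gap: 50.4
grip_force: 0.0
```

Run:
```python
from h import *
w=snap('wrist')
q=r.sense();print(q['tool_pos'],q['tcp_rot'],q['finger_gap'],q['time'])
s=snap('side')
cv2.imwrite('pics/w10.png',np.hstack([cv2.resize(w['img'],(480,360)),cv2.resize(s['img'][210:375,310:450],(305,360))]))
k=.75
for n,P in dict(drop=(584,-206.4,105),flask=(580,-264.4,103),can=(579.7,-323,98),fit=(594,-7.7,48)).items(): print(n,(proj(w,P)*k).round())
```

```text
[ 583.11670272 -206.1158068   205.27376641] [-1.79993030e+02 -3.90062167e-04  8.56680264e+01] 50.0850529330646 33.2333
drop [239. 190.]
flask [240. 254.]
can [244. 308.]
fit [233. -69.]
```

View pics/w10.png

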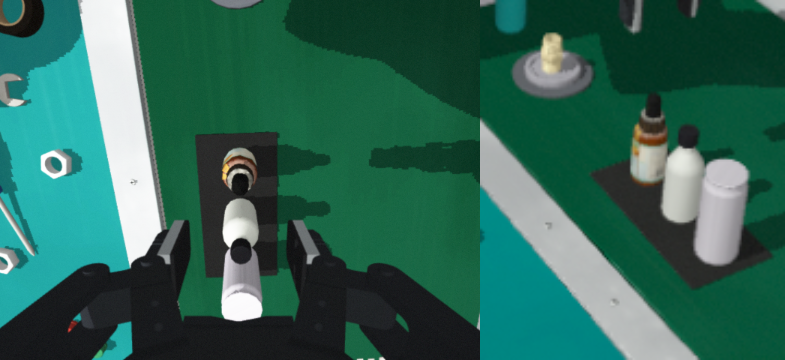

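The fitting stands in the cup and all three containers are on the mat. The dropper top is at (240,186). Now the return: dropper first.

Request:
step_arm(
  targets=[
    [[0,1,-40,0,0,0],[0,1,-75,0,0,0],[0,1,-75,0,0,0],[0,1,-100,0,0,0],[0,1,-120,0,0,0],[0,1,-135,0,0,0],[0,1,-143,0,0,0],[0,1,-147,0,0,0],[0,1,-147,0,0,0],[0,1,-147,0,0,0],[0,1,-147,0,0,0]],
  ],
)

```text
time: 34.2
tool_pos: [584.2, -205.8, 60.1]
tcp_rot: [179.9, 0.0, 85.6]
ft_force: [-0.0, -0.1, 0.2]
finger_gap: 50.5
grip_force: 0.0
```

Request:
step_arm(
  targets=[
    [[0,0,-2,0,0,0],[0,0,-3,0,0,0],[0,0,-3,0,0,0],[0,0,-3,0,0,0]],
  ],
)

```text
time: 34.53
tool_pos: [583.2, -205.4, 55.4]
tcp_rot: [180.0, 0.0, 85.6]
ft_force: [0.7, -0.1, -0.5]
finger_gap: 50.4
grip_force: 0.0
```

Request:
step_arm(
  targets=[
    [[0,0,0,0,0,0],[0,0,0,0,0,0],[0,0,0,0,0,0],[0,0,0,0,0,0],[0,0,0,0,0,0],[0,0,0,0,0,0]],
  ],
  fingers=1,
)

```text
time: 35.03
tool_pos: [583.2, -205.4, 55.5]
tcp_rot: [180.0, 0.0, 85.6]
ft_force: [-0.3, 0.6, 2.0]
finger_gap: 31.7
grip_force: 29.7
```

Request:
step_arm(
  targets=[
    [[0,0,5,0,0,0],[0,0,15,0,0,0],[0,0,40,0,0,0],[0,0,75,0,0,0],[0,0,110,0,0,0],[0,0,140,0,0,0],[0,20,155,0,0,0],[0,50,155,0,0,0],[0,85,155,0,0,0],[0,120,155,0,0,0],[0,155,155,0,0,0]],
  ],
)

```text
time: 35.95
tool_pos: [583.0, -49.1, 211.5]
tcp_rot: [179.9, 0.0, 85.5]
ft_force: [-0.5, -1.6, -1.3]
finger_gap: 31.4
grip_force: 29.9
```

Request:
step_arm(
  targets=[
    [[0,35,0,0,0,0],[0,70,0,0,0,0],[0,105,0,0,0,0],[0,140,0,0,0,0],[0,175,0,0,0,0],[0,210,0,0,0,0],[0,245,0,0,0,0],[0,280,0,0,0,0],[0,310,0,0,0,0],[0,330,0,0,0,0],[0,345,0,0,0,0],[0,348,0,0,0,0]],
  ],
)

```text
time: 36.95
tool_pos: [582.7, 300.1, 210.8]
tcp_rot: [180.0, -0.0, 85.7]
ft_force: [-0.3, 0.4, -1.7]
finger_gap: 31.7
grip_force: 29.9
```

Request:
step_arm(
  targets=[
    [[0,0,0,0,0,0],[0,0,0,0,0,0],[0,0,0,0,0,0]],
  ],
)

```text
time: 37.2
tool_pos: [583.5, 296.1, 210.4]
tcp_rot: [-180.0, 0.0, 85.5]
ft_force: [0.0, 0.0, -1.3]
finger_gap: 31.6
grip_force: 29.9
```

Request:
step_arm(
  targets=[
    [[1,0,-40,0,0,0],[1,0,-75,0,0,0],[1,0,-100,0,0,0],[1,0,-120,0,0,0],[1,0,-134,0,0,0],[1,0,-142,0,0,0],[1,0,-146,0,0,0],[1,0,-147,0,0,0],[1,0,-147,0,0,0],[1,0,-147,0,0,0]],
  ],
)

```text
time: 38.03
tool_pos: [585.3, 298.0, 65.1]
tcp_rot: [179.9, -0.1, 85.6]
ft_force: [0.9, 0.2, 0.1]
finger_gap: 31.6
grip_force: 29.9
```

Request:
step_arm(
  targets=[
    [[0,0,-3,0,0,0],[0,0,-6,0,0,0],[0,0,-7,0,0,0],[0,0,-7,0,0,0],[0,0,-7,0,0,0]],
  ],
)

```text
time: 38.45
tool_pos: [584.3, 297.7, 56.5]
tcp_rot: [180.0, -0.0, 85.6]
ft_force: [0.6, -0.6, 0.6]
finger_gap: 31.6
grip_force: 30.0
```

Request:
step_arm(
  targets=[
    [[0,0,0,0,0,0],[0,0,0,0,0,0],[0,0,0,0,0,0],[0,0,0,0,0,0],[0,0,20,0,0,0],[0,0,60,0,0,0],[0,0,100,0,0,0],[0,-20,135,0,0,0],[0,-60,150,0,0,0],[0,-100,150,0,0,0],[0,-140,150,0,0,0],[0,-180,150,0,0,0]],
  ],
  fingers=-0.18,
)

```text
time: 39.45
tool_pos: [584.1, 116.2, 207.2]
tcp_rot: [179.9, -0.0, 85.6]
ft_force: [0.0, -0.6, -0.4]
finger_gap: 50.4
grip_force: 0.0
```

Request:
step_arm(
  targets=[
    [[0,-40,0,0,0,0],[0,-80,0,0,0,0],[0,-120,0,0,0,0],[0,-160,0,0,0,0],[0,-200,0,0,0,0],[-1,-240,0,0,0,0],[-2,-280,0,0,0,0],[-3,-315,0,0,0,0],[-4,-345,0,0,0,0],[-4,-365,0,0,0,0],[-4,-380,0,0,0,0],[-4,-382,0,0,0,0]],
  ],
)

```text
time: 40.45
tool_pos: [579.7, -267.0, 206.1]
tcp_rot: [-180.0, 0.0, 85.4]
ft_force: [0.7, 0.5, -0.1]
finger_gap: 50.3
grip_force: 0.0
```

Request:
step_arm(
  targets=[
    [[0,0,0,0,0,0],[0,0,0,0,0,0],[0,0,0,0,0,0]],
  ],
)

```text
time: 40.7
tool_pos: [580.4, -262.8, 206.2]
tcp_rot: [-180.0, -0.0, 85.7]
ft_force: [0.2, 0.3, 0.8]
finger_gap: 50.1
grip_force: 0.0
```

Run:
```python
from h import *
w=snap('wrist');q=r.sense();print(q['tool_pos'],q['time'])
p=proj(w,(580,-264.4,103));print(p)
g=w['img'].max(axis=2);m=(g<40).astype(np.uint8)*255;x,y=p.astype(int)
z=np.zeros_like(m);z[y-25:y+25,x-25:x+25]=m[y-25:y+25,x-25:x+25]
c=max(cv2.findContours(cv2.morphologyEx(z,cv2.MORPH_OPEN,np.ones((9,9))),0,1)[0],key=cv2.contourArea);e=cv2.minEnclosingCircle(c);print(e,onz(w,e[0],103))
```

```text
[ 580.4595365  -262.87040808  206.33499183] 40.75
[316.85753062 253.4884629 ]Traceback (most recent call last):
  File "<stdin>", line 6, in <module>
ValueError: max() iterable argument is empty
```

Position is good; descending on the flask.

Request:
step_arm(
  targets=[
    [[0,0,-40,0,0,0],[0,0,-75,0,0,0],[0,0,-75,0,0,0],[0,0,-100,0,0,0],[0,0,-120,0,0,0],[0,0,-135,0,0,0],[0,0,-144,0,0,0],[0,0,-149,0,0,0],[0,0,-149,0,0,0],[0,0,-149,0,0,0],[0,0,-149,0,0,0]],
  ],
)

```text
time: 41.67
tool_pos: [581.2, -264.8, 59.1]
tcp_rot: [179.9, 0.1, 85.6]
ft_force: [0.2, -0.3, 0.4]
finger_gap: 50.2
grip_force: 0.0
```

Request:
step_arm(
  targets=[
    [[0,0,0,0,0,0],[0,0,-1,0,0,0],[0,0,-1,0,0,0]],
  ],
)

```text
time: 41.92
tool_pos: [580.4, -264.6, 56.8]
tcp_rot: [180.0, 0.0, 85.6]
ft_force: [0.5, 0.0, -0.0]
finger_gap: 50.4
grip_force: 0.0
```

Request:
step_arm(
  targets=[
    [[0,0,0,0,0,0],[0,0,0,0,0,0],[0,0,0,0,0,0],[0,0,0,0,0,0],[0,0,0,0,0,0],[0,0,0,0,0,0]],
  ],
  fingers=1,
)

```text
time: 42.42
tool_pos: [580.4, -264.5, 56.6]
tcp_rot: [180.0, 0.0, 85.6]
ft_force: [0.1, -0.6, 3.3]
finger_gap: 35.0
grip_force: 30.2
```

Request:
step_arm(
  targets=[
    [[0,0,5,0,0,0],[0,0,15,0,0,0],[0,0,40,0,0,0],[0,0,75,0,0,0],[0,0,110,0,0,0],[0,0,140,0,0,0],[0,20,155,0,0,0],[0,50,155,0,0,0],[0,85,155,0,0,0],[0,120,155,0,0,0],[0,155,155,0,0,0]],
  ],
)

```text
time: 43.33
tool_pos: [579.7, -108.1, 212.1]
tcp_rot: [180.0, 0.0, 85.5]
ft_force: [0.6, -0.2, -1.1]
finger_gap: 35.2
grip_force: 30.2
```

Request:
step_arm(
  targets=[
    [[-1,35,0,0,0,0],[-3,70,0,0,0,0],[-5,105,0,0,0,0],[-7,140,0,0,0,0],[-9,175,0,0,0,0],[-11,210,0,0,0,0],[-13,245,0,0,0,0],[-15,280,0,0,0,0],[-17,310,0,0,0,0],[-17,335,0,0,0,0],[-17,352,0,0,0,0],[-17,357,0,0,0,0]],
  ],
)

```text
time: 44.33
tool_pos: [562.4, 250.5, 211.8]
tcp_rot: [-180.0, -0.0, 85.7]
ft_force: [0.7, -1.1, -1.6]
finger_gap: 35.3
grip_force: 30.2
```

Request:
step_arm(
  targets=[
    [[0,0,0,0,0,0],[0,0,0,0,0,0],[0,0,0,0,0,0]],
  ],
)

```text
time: 44.58
tool_pos: [563.2, 246.5, 211.4]
tcp_rot: [-180.0, 0.0, 85.5]
ft_force: [0.5, 0.0, -1.0]
finger_gap: 35.1
grip_force: 30.2
```

Request:
step_arm(
  targets=[
    [[0,0,-40,0,0,0],[0,0,-75,0,0,0],[0,0,-100,0,0,0],[0,0,-120,0,0,0],[0,0,-134,0,0,0],[0,0,-142,0,0,0],[0,0,-146,0,0,0],[0,0,-147,0,0,0],[0,0,-147,0,0,0],[0,0,-147,0,0,0]],
  ],
)

```text
time: 45.42
tool_pos: [564.3, 247.9, 66.0]
tcp_rot: [179.9, -0.1, 85.6]
ft_force: [-0.6, 0.1, -0.5]
finger_gap: 35.0
grip_force: 30.2
```

Request:
step_arm(
  targets=[
    [[0,1,-3,0,0,0],[0,1,-6,0,0,0],[0,1,-7,0,0,0],[0,1,-7,0,0,0],[0,1,-7,0,0,0]],
  ],
)

```text
time: 45.83
tool_pos: [563.4, 248.8, 57.7]
tcp_rot: [180.0, -0.0, 85.6]
ft_force: [-0.4, 0.7, 1.9]
finger_gap: 35.1
grip_force: 30.4
```

Request:
step_arm(
  targets=[
    [[0,0,0,0,0,0],[0,0,0,0,0,0],[0,0,0,0,0,0],[0,0,0,0,0,0],[0,0,20,0,0,0],[0,0,60,0,0,0],[0,0,100,0,0,0],[0,-20,135,0,0,0],[0,-60,150,0,0,0],[4,-100,150,0,0,0],[8,-140,150,0,0,0],[12,-180,150,0,0,0]],
  ],
  fingers=-0.3,
)

```text
time: 46.83
tool_pos: [575.3, 67.1, 208.2]
tcp_rot: [179.9, -0.0, 85.6]
ft_force: [0.1, -0.8, -0.2]
finger_gap: 55.2
grip_force: 0.0
```

Request:
step_arm(
  targets=[
    [[1,-40,0,0,0,0],[2,-80,0,0,0,0],[3,-120,0,0,0,0],[4,-160,0,0,0,0],[4,-200,0,0,0,0],[4,-240,0,0,0,0],[4,-280,0,0,0,0],[4,-320,0,0,0,0],[4,-350,0,0,0,0],[4,-375,0,0,0,0],[4,-390,0,0,0,0],[4,-393,0,0,0,0]],
  ],
)

```text
time: 47.83
tool_pos: [578.5, -326.9, 206.9]
tcp_rot: [-180.0, 0.0, 85.4]
ft_force: [-0.2, 0.4, 0.2]
finger_gap: 55.5
grip_force: 0.0
```

Request:
step_arm(
  targets=[
    [[0,0,0,0,0,0],[0,0,0,0,0,0],[0,0,0,0,0,0]],
  ],
)

```text
time: 48.08
tool_pos: [579.6, -322.6, 207.3]
tcp_rot: [-180.0, -0.0, 85.7]
ft_force: [-0.2, -0.3, 0.1]
finger_gap: 55.5
grip_force: 0.0
```

Request:
step_arm(
  targets=[
    [[0,0,-40,0,0,0],[0,0,-70,0,0,0],[0,0,-90,0,0,0],[0,0,-110,0,0,0],[0,0,-125,0,0,0],[0,0,-131,0,0,0],[0,0,-131,0,0,0],[0,0,-131,0,0,0],[0,0,-131,0,0,0]],
  ],
)

```text
time: 48.83
tool_pos: [580.3, -324.8, 78.3]
tcp_rot: [179.9, 0.1, 85.6]
ft_force: [-0.5, -0.6, 0.7]
finger_gap: 55.3
grip_force: 0.0
```

Request:
step_arm(
  targets=[
    [[0,1,-1,0,0,0],[0,1,-1,0,0,0],[0,1,-1,0,0,0]],
  ],
)

```text
time: 49.08
tool_pos: [579.6, -323.6, 76.2]
tcp_rot: [179.9, 0.0, 85.6]
ft_force: [0.4, -0.4, -0.4]
finger_gap: 55.4
grip_force: 0.0
```

Request:
step_arm(
  targets=[
    [[0,0,0,0,0,0],[0,0,0,0,0,0],[0,0,0,0,0,0],[0,0,0,0,0,0],[0,0,0,0,0,0],[0,0,0,0,0,0]],
  ],
  fingers=1,
)

```text
time: 49.58
tool_pos: [579.2, -323.6, 75.8]
tcp_rot: [180.0, 0.0, 85.6]
ft_force: [-2.6, 0.7, 6.0]
finger_gap: 39.2
grip_force: 30.2
```

Request:
step_arm(
  targets=[
    [[0,0,5,0,0,0],[0,0,15,0,0,0],[0,0,40,0,0,0],[0,0,75,0,0,0],[0,0,110,0,0,0],[0,0,130,0,0,0],[0,20,145,0,0,0],[0,50,145,0,0,0],[0,85,145,0,0,0],[0,120,145,0,0,0],[0,155,145,0,0,0],[0,190,145,0,0,0]],
  ],
)

```text
time: 50.58
tool_pos: [578.9, -131.8, 220.9]
tcp_rot: [180.0, -0.0, 85.6]
ft_force: [1.7, 0.5, -2.0]
finger_gap: 38.8
grip_force: 30.5
```

Request:
step_arm(
  targets=[
    [[0,35,0,0,0,0],[0,70,0,0,0,0],[0,105,0,0,0,0],[0,140,0,0,0,0],[0,175,0,0,0,0],[-1,210,0,0,0,0],[-1,245,0,0,0,0],[-2,275,0,0,0,0],[-2,305,0,0,0,0],[-2,324,0,0,0,0],[-2,331,0,0,0,0],[-2,331,0,0,0,0]],
  ],
)

```text
time: 51.58
tool_pos: [576.8, 199.4, 220.6]
tcp_rot: [180.0, -0.0, 85.7]
ft_force: [0.3, 0.1, -1.4]
finger_gap: 39.2
grip_force: 30.6
```

Request:
step_arm(
  targets=[
    [[0,0,0,0,0,0],[0,0,0,0,0,0],[0,0,0,0,0,0]],
  ],
)

```text
time: 51.83
tool_pos: [577.4, 196.3, 220.4]
tcp_rot: [180.0, 0.0, 85.5]
ft_force: [-0.0, 0.2, -1.5]
finger_gap: 39.0
grip_force: 30.6
```

Run:
```python
from h import *
w=snap('wrist','w11');q=r.sense();print(q['tool_pos'],q['time'],q['finger_gap'])
for P in [(577.3,197.5,4),(563.4,248.7,104),(585.2,297.5,106)]: print(proj(w,P).round())
```

```text
[577.37429156 196.30239875 220.36218705] 51.8833 39.116199122732425
[317. 210.]
[287. 161.]
[317.  70.]
```

View pics/w11.png

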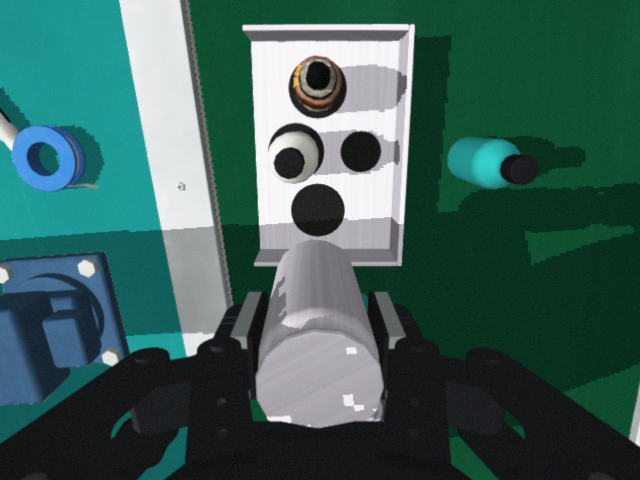

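The flask (290,162) and dropper (318,73) are back on their spots, and the free spot is at (318,210), as predicted. Lowering the can.

Request:
step_arm(
  targets=[
    [[0,0.5,-40,0,0,0],[0,0.5,-75,0,0,0],[0,0.5,-100,0,0,0],[0,0.5,-118,0,0,0],[0,0.5,-130,0,0,0],[0,0.5,-135,0,0,0],[0,0.5,-137,0,0,0],[0,0.5,-137,0,0,0],[0,0.5,-137,0,0,0],[0,0.5,-137,0,0,0]],
  ],
)

```text
time: 52.72
tool_pos: [578.4, 198.4, 85.1]
tcp_rot: [179.8, -0.0, 85.6]
ft_force: [-0.0, 0.3, -1.0]
finger_gap: 38.9
grip_force: 30.6
```

Request:
step_arm(
  targets=[
    [[0,0,-3,0,0,0],[0,0,-6,0,0,0],[0,0,-7,0,0,0],[0,0,-7,0,0,0],[0,0,-7,0,0,0]],
  ],
)

```text
time: 53.13
tool_pos: [577.5, 198.3, 76.9]
tcp_rot: [180.0, -0.0, 85.6]
ft_force: [-0.3, 0.2, 3.0]
finger_gap: 39.0
grip_force: 31.0
```

Request:
step_arm(
  targets=[
    [[0,0,0,0,0,0],[0,0,0,0,0,0],[0,0,0,0,0,0],[0,0,0,0,0,0],[0,0,0,0,0,0],[0,0,15,0,0,0],[0,0,50,0,0,0],[0,0,90,0,0,0],[0,0,130,0,0,0],[0,0,160,0,0,0],[0,0,165,0,0,0],[0,0,165,0,0,0]],
  ],
  fingers=-0.3,
)

```text
time: 54.13
tool_pos: [579.0, 198.6, 245.3]
tcp_rot: [179.6, -0.1, 85.6]
ft_force: [0.5, -0.6, -0.3]
finger_gap: 55.3
grip_force: 0.0
```

Request:
step_arm(
  targets=[
    [[0,0,0,0,0,0],[0,0,0,0,0,0],[0,0,0,0,0,0],[0,0,0,0,0,0]],
  ],
)

```text
time: 54.47
tool_pos: [576.2, 197.9, 239.1]
tcp_rot: [-179.8, 0.1, 85.6]
ft_force: [-0.4, -0.0, 0.8]
finger_gap: 55.1
grip_force: 0.0
```

Run:
```python
from h import *
w=snap('wrist');s=snap('scene')
q=r.sense();print(q['tool_pos'],q['time'],q['finger_gap'])
for P in [(577.4,198,99),(563.4,248.7,104),(585.2,297.5,106)]: print((proj(w,P)*.625).round())
cv2.imwrite('pics/end.png',np.hstack([cv2.resize(w['img'],(400,300)),cv2.resize(s['img'][115:265,180:380],(400,300))]))
```

```text
[576.63144331 197.98797559 239.91296794] 54.5667 55.60326969767785
[200. 146.]
[182. 101.]
[200.  48.]
```

View pics/end.png

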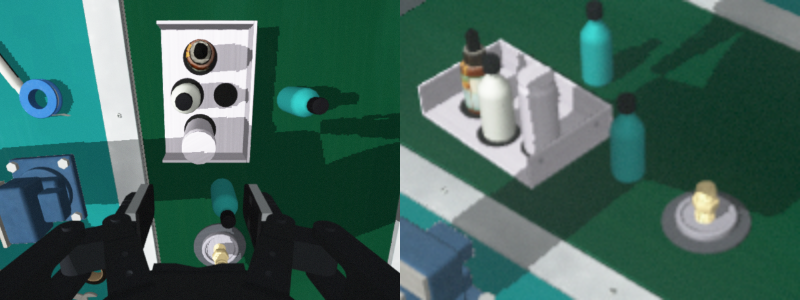

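All is in place: can (200,146), flask (183,101), dropper (200,50), fitting upright in the cup. Handing in.

```bash
python3 -c "
from h import *
print(r.hand_in())"
```

```text
the job is handed in; nothing more can be done
None
```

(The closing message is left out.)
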